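Clamp a block in a swing-clamp drilling fixture

TASK

Clamp the aluminium block for drilling: push the steel clamp strap round on its stud until it is fully over the block, and only then push the yellow cam lever down as far as it goes, so that the pad presses on the block. Pick nothing up, leave the block seated in its nest, do not disturb the sockets, the oil bottle or the screwdriver, and finish with the hand clear.

Things in the scene. Friction and masses are not known exactly. Their poses are not given: they have to be found in the camera images.
- fixture: dark steel base plate bolted to the bench, 120 x 240 x 20 mm (its x, y, z); origin at the centre of its underside, on the bench, z up. The clamp stud stands at y = +70 mm; the block's nest (two 12 mm high ledges on the plate, at the -y and +x sides of the block) is at y = -65 mm, both at x = 0. The plate is turned by up to 0.4 rad either way.
- pivot (a point): point on the upright stud's axis (fixture x 0, y +70 mm) at mid height of the strap, 78 mm above the bench; the strap swings about the vertical through it.
- swing (a joint): swing of the strap about the stud, rad, counter-clockwise seen from above. 0: strap points from the stud along fixture -x (parked); 1.571 (hard stop): it points along fixture -y, with its pad over the block. It starts parked between 0.1 and 0.5. Moderate friction (about 0.12 N m), stays where it is left.
- strap_end (a point): point on the steel strap, 130 mm from the stud axis, above the pad, at mid height of the strap (78 mm above the bench, up to 6 mm lower once clamped). The strap is a bar 28 mm wide and 16 mm thick (70 to 86 mm above the bench) that reaches 147 mm out from the stud axis and 18 mm behind it.
- pad: round black rubber pad, 22 mm across, under the strap 130 mm from the stud axis; its underside (the origin) is 63.5 mm above the bench when the lever is up, 3.5 mm over the block's top. Lowering the lever lowers strap and pad by up to 6 mm; the pad is sprung (3 N/mm) and then presses on the block with about 7 N.
- cam_lever (a joint): angle of the yellow cam lever, rad. 0: upright; 1.40 (hard stop): fully down, 10 degrees short of level. It rides on the strap's swing head and folds down away from the strap: its tip goes to the side of the stud opposite the strap. Starts between 0.1 and 0.45. Stays where it is left; friction about 0.30 N m, so about 4 N at 80 mm from its hinge.
- lever_hinge (a point): the cam lever's horizontal hinge axis, on the stud axis, 100 mm above the bench, square to the strap.
- lever_tip (a point): end of the lever, 107 mm from its hinge along its centre line. The yellow grip, 26 mm wide and 10 mm thick, runs from 45 to 107 mm from the hinge; below that the lever is a dark bar 14 x 8 mm between two steel cheeks (34 mm over both, tops 110 mm above the bench).
- block: loose aluminium block, 50 x 44 x 40 mm (its x, y, z), standing in the nest on the plate, top 60 mm above the bench; origin at the centre of its underside. Light enough (about 0.24 kg) to be knocked out: not to be moved or lifted.
- socket_a: loose dark steel deep socket standing upright, 33 mm across at most, 78 mm tall, origin under its centre; bystander, stands beyond the fixture.
- socket_b: a second socket like socket_a; bystander.
- oil: loose green oil bottle with white cap, 44 mm across, 110 mm tall, origin under its centre; bystander, stands beyond the fixture.
- driver: loose blue-handled screwdriver lying on the bench to the right of the fixture, lengthwise along its x; bystander.

How it is judged:
On the way, in this order (a step that is already met when the one before it is completed fails the run):
1. the strap is swung fully over the block, the lever still up (value of joint swing above 1.47 rad and value of joint cam_lever below 0.8 rad), for 0.2 s.
2. the cam lever is fully down and the pad presses on the block (value of joint cam_lever above 1.27 rad and contact force between pad and block above 3 N), for 0.2 s.
At the end, for the whole second after the job is handed in: strap within 0.1 rad of its stop over the block, lever within 0.13 rad of fully down, the pad pressing on the block with more than 3 N, the block at rest within 8 mm of where it stood (all of step 2 and value of joint swing above 1.47 rad and distance of block from where it was at the start of the episode below 0.008 m and linear speed of block below 0.02 m/s); the robot touches nothing.
It fails at once if the lever is pushed down before the strap is over the block (value of joint cam_lever above 0.8 rad and value of joint swing below 1.4 rad).
It fails at once if the block is knocked out of its nest or lifted (distance of block from where it was at the start of the episode above 0.008 m or angle between block's own z axis and vertical above 0.15 rad).
It fails at once if a socket, the bottle or the screwdriver is moved or knocked over (distance of any of socket_a, socket_b, oil, driver from where it was at the start of the episode above 0.02 m or angle between any of socket_a, socket_b, oil's own z axis and vertical above 0.5 rad).
It also fails if it takes over 58 s, if anything falls off the work surface, if the arm or the gripper's body presses on something with over 40 N, if the wrist force passes 120 N, or if a joint passes its speed limit or range.

ROBOT

A 7-joint arm with a two-finger parallel gripper is mounted at the origin on the work surface. World frame = base frame: x ahead of the robot, y to its left, z up, the work surface at z = 0. Lengths are in m, angles in rad, forces in N, time in s.
With the tool pointing down it reaches from about 0.4 to 0.875 m from the base axis. Payload 19.3 kg.
Tool frame: the origin (TCP) lies on the mounting face of the last link; the fingertips stand 173 mm ahead of it and the grasp point (between the pads) lies 155 mm ahead of it; x points along the fingers, y is the direction in which the jaws open and shut, and the axes are right-handed (so a half turn about x gives the same grasp; the last joint's range is limited). The gripper opens to 85 mm and grips with 20 to 120 N. Pads are 22 mm wide; open, the fingers measure 114 mm over their backs; the gripper's body (76 mm by 85 mm) begins 54 mm behind the grasp point. The pads swing forward as they close: fully open they stand 13 mm farther back than shut.
Start: joints at [1.239, 0.521, -0.036, 1.599, 0.021, 1.021, -0.113], TCP at [0.162, -0.604, 0.405] pointing down, gripper open.
Joint ranges: [-2.91, 2.91], [-0.3, 2.13], [-1.5, 1.42], [0.17, 2.43], [-1.26, 4.41], [0.16, 1.93], [-2.52, 2.52]. Speed limits (rad/s): [1.89, 1.89, 2.39, 2.39, 3.01, 3.01, 3.01].

INTERFACE

Orientations are given as a unit quaternion [w, x, y, z].
In Python, from plant import readout, get_image, hand_in, boxes_of, place_of gives the robot as it stands.
- The arm moves only by the tool play_rows, never from a script. Its argument "moves" is a list of rows, each a list of 6 numbers: the shift along the tool's x, y, z each as a share of 80 mm, from -1 to 1, then the turn, a rotation vector about the tool's x, y, z each as a share of 30 degrees, from -1 to 1. A call has exactly 8 rows; each row is the pose to reach, as a shift and turn from the pose commanded when the call began, along the tool's axes at that moment; what a row does not reach only later rows make up. A row lasts 1/8 s, in which the tool goes at most 62.5 mm and 10.7 degrees, less where a joint would pass 70% of its speed; a pose out of reach is approached as far as the arm can. A call with a number of a shift or a turn outside -1 to 1 is refused whole. A call with a gripper value outside its range is refused whole. "hand" is the closure, from 0 (fully open) to 1 (shut), set as the call begins (left out, the last holds). The fingers move at their own pace and stop on an object; "squeeze" is the grip in N (left out, the last holds). Time passes only in rows, so rows that repeat a pose let the fingers close, or fill a call up. It gives the time, the measured TCP pose, the force and the opening at its end, in the units of the state.
- readout.state(): the state, without advancing time (a new reading comes with each control period).
- get_image(name): name is "scene" or "top"; returns a dict with "image" (400x640x3 uint8, blue, green, red), "camera_matrix" (3x3 intrinsics, pixels), "k1" (the pictures are not rectified: a ray, as slopes to the right and down, at radius r is drawn at 1 + k1 r^2 times it, then the intrinsics apply), "extrinsics" (4x4, takes a point from camera to world coordinates). Camera axes: x right, y down, z forward; pixel columns grow to the right and rows downward; lengths in m; the calibration is good to about 2 mm. A picture is of the moment at which its call begins. There is no depth.
- hand_in(): hands the job in, once; it reports no verdict.
Trained networks look in the newest picture that a camera, given by its name, has taken for a name from the list of things; names that differ only in an ending like _2 or _b are one class to them, and where a whole thing is asked for, a point or a joint stands for the part that bears it (a point fixed in the world has none). Each returns a list of dicts, best first, with "p" (0 to 1); they miss things now and then, are a little off and sometimes report something else, mostly with a low value. They report only what shows in the picture. A call takes as long as a camera call.
- boxes_of(camera, target): "box" ([left, top, right, bottom] in pixels, round what is visible of it).
- place_of(camera, target): "at" ([column, row] in pixels: a listed point, or the origin of a listed thing).
The state is a dict: "clock": time; "qpos": joint angles; "joint_vel": joint speeds; "joint_torque": joint torques, N m; "eef_pos": TCP position; "tool_rot": TCP orientation; "ft_force": force on the tool from outside, world axes, zero at the start; "wrist_torque": the same for the moment, N m; "width": opening from 0.0 (shut) to 1.0 (fully open).
Only numpy, scipy, OpenCV 4.12 (cv2) and the standard library are available. Lean on these libraries where they do the work, as an engineer would, in place of code of your own. Each camera call takes 0.05 s, during which the arm holds its last target.

## Working session

There is one attempt and no reset: what is moved stays moved. The work goes in short steps, Python scripts to look and compute and a tool call to move; the robot and the scene stay as the last step left them, time stands still between calls to the robot, and variables do not carry over. Pictures are saved under pics/ and viewed, and the job is handed in when it is done.

Besides the shell and the picture viewer there is one more tool, called after "Emit:" as a command line: name --pt "numbers of a row" for each row, then --argument value for the rest. play_rows: Moves the arm, as the interface text tells. Its arguments: {"type":"object","properties":{"moves":{"type":"array","items":{"type":"array","items":{"type":"number","minimum":-1,"maximum":1}}},"hand":{"type":"number"},"squeeze":{"type":"number"}},"required":["moves"]}

```bash
mkdir -p pics; ls; cat > h.py <<'E'
import numpy as np, cv2
from plant import readout, get_image, hand_in, boxes_of, place_of
from scipy.spatial.transform import Rotation as R
def ray(im,px):
    K=im["camera_matrix"]; k1=im["k1"]; E=np.array(im["extrinsics"])
    d=np.array([(px[0]-K[0][2])/K[0][0],(px[1]-K[1][2])/K[1][1]]); u=d.copy()
    for _ in range(30): u=d/(1+k1*(u@u))
    v=E[:3,:3]@np.array([u[0],u[1],1.]); return E[:3,3],v/np.linalg.norm(v)
def atz(im,px,z):
    o,v=ray(im,px); return o+v*(z-o[2])/v[2]
def proj(im,P):
    K=np.array(im["camera_matrix"]); E=np.array(im["extrinsics"])
    c=E[:3,:3].T@(np.asarray(P)-E[:3,3]); u=c[:2]/c[2]; u=u*(1+im["k1"]*(u@u))
    return np.array([K[0,0]*u[0]+K[0,2],K[1,1]*u[1]+K[1,2]])
def tri(a,b):
    A=np.zeros((3,3));y=np.zeros(3)
    for o,v in (a,b):
        M=np.eye(3)-np.outer(v,v);A+=M;y+=M@o
    return np.linalg.solve(A,y)
E
python3 - <<'E'
from h import *
s=readout.state(); print({k:np.round(v,3) for k,v in s.items()})
ims={}
for c in("scene","top"):
    ims[c]=get_image(c); cv2.imwrite(f"pics/{c}0.png",ims[c]["image"]); print(c,np.round(ims[c]["extrinsics"],3).tolist(),ims[c]["camera_matrix"])
zs=dict(fixture=0,pivot=.078,strap_end=.078,pad=.0635,lever_hinge=.1,block=.02,socket_a=0,oil=0,driver=0.01,lever_tip=None)
for n,z in zs.items():
    for c in ims:
        for r in place_of(c,n)[:3]:
            print(n,c,round(r["p"],2),np.round(r["at"]), np.round(atz(ims[c],r["at"],z),3) if z is not None else "")
E
```

```text
pics
{'clock': np.float64(0.0), 'qpos': array([ 1.239,  0.522, -0.036,  1.6  ,  0.021,  1.021, -0.113]), 'joint_vel': array([ 0.   ,  0.001,  0.   ,  0.   , -0.001,  0.001,  0.002]), 'joint_torque': array([ 1.0000e-03, -9.2712e+01,  1.9810e+00, -3.6994e+01,  1.8000e-02,
        8.0000e-03, -0.0000e+00]), 'eef_pos': array([ 0.162, -0.604,  0.404]), 'tool_rot': array([-0.092, -0.701, -0.093,  0.701]), 'ft_force': array([-0.092,  0.331,  0.177]), 'wrist_torque': array([-0.007,  0.011,  0.053]), 'width': np.float64(1.002)}
scene [[-0.833, 0.373, -0.41, 1.06], [0.554, 0.534, -0.639, 0.646], [-0.019, -0.759, -0.651, 0.849], [0.0, 0.0, 0.0, 1.0]] [[518.52072107   0.         317.73522898]
 [  0.         518.52072107 207.87510894]
 [  0.           0.           1.        ]]
top [[0.013, -0.995, 0.096, 0.558], [-0.999, -0.016, -0.03, -0.059], [0.032, -0.095, -0.995, 0.966], [0.0, 0.0, 0.0, 1.0]] [[434.98634969   0.         319.73423666]
 [  0.         434.98634969 197.82101672]
 [  0.           0.           1.        ]]
fixture scene 0.86 [353. 270.] [0.579 0.033 0.   ]
fixture top 0.74 [267. 2
[... 333 characters left out ...]
ge scene 0.81 [373. 256.] [0.581 0.097 0.1  ]
lever_hinge top 0.82 [230. 229.] [0.576 0.092 0.1  ]
block scene 0.74 [325. 252.] [ 0.609 -0.031  0.02 ]
block top 0.91 [296. 217.] [ 0.606 -0.036  0.02 ]
block top 0.27 [234. 230.] [0.576 0.098 0.02 ]
socket_a scene 0.72 [286. 297.] [0.739 0.015 0.   ]
socket_a scene 0.62 [324. 311.] [0.696 0.092 0.   ]
socket_a top 0.73 [273. 162.] [0.73  0.017 0.   ]
socket_a top 0.66 [240. 176.] [0.697 0.089 0.   ]
oil top 0.73 [313. 165.] [ 0.725 -0.073  0.   ]
driver scene 0.59 [282. 217.] [ 0.623 -0.197  0.01 ]
driver top 0.94 [376. 213.] [ 0.618 -0.213  0.01 ]
lever_tip scene 0.67 [372. 225.] 
lever_tip top 0.56 [210. 216.] 
lever_tip top 0.34 [230. 230.]
```

View pics/scene0.png

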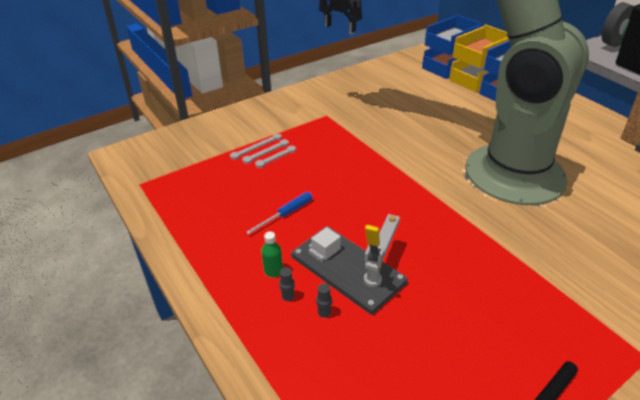

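View pics/top0.png

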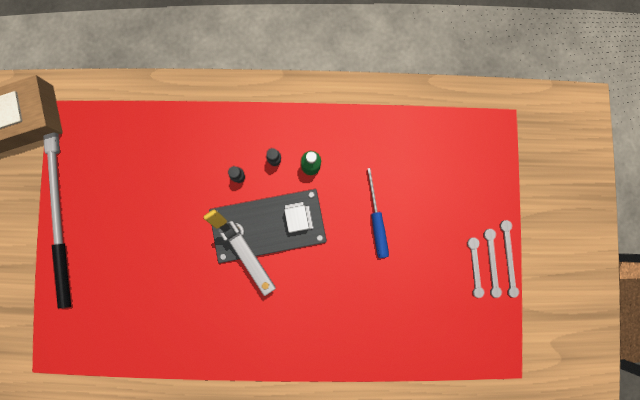

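```bash
python3 - <<'E'
from h import *
piv=np.array([.578,.092]);blk=np.array([.6075,-.034]);se=np.array([.4705,.0285])
d=blk-piv; ang=np.arctan2(d[1],d[0]); print("len",np.linalg.norm(d),"plate yaw",ang+np.pi/2)
e=se-piv; print(np.linalg.norm(e)); a=np.arctan2(e[1],e[0])%(2*np.pi)
print("swing",a-(ang+np.pi/2+np.pi))
a_=get_image("scene");b=get_image("top")
t=tri(ray(a_,place_of("scene","lever_tip")[0]["at"]),ray(b,place_of("top","lever_tip")[0]["at"]));print("tip",t)
s=readout.state();q=s["tool_rot"];print(R.from_quat([q[1],q[2],q[3],q[0]]).as_matrix().round(3))
E
```

```text
len 0.12940730273056464 plate yaw 0.22998447295683633
0.124853914636266
swing 0.3035670034353144
tip [0.59817249 0.11176757 0.20010686]
[[-0.     0.259 -0.966]
 [ 0.    -0.966 -0.259]
 [-1.    -0.     0.   ]]
```

The pictures agree with the networks. The plate has the stud near (232,229) in the top view and the block near (296,217). The strap points to the lower right, ending near (267,290), and the lever leans to the upper left. So the plate yaw is about 0.23 and the swing about 0.30. The current tool orientation suits both pushes, so I'll travel with the hand shut.

Emit:
play_rows --hand 1 --pt "0 -0.1 -0.1 0 0 0" --pt "0 -0.22 -0.22 0 0 0" --pt "0 -0.35 -0.35 0 0 0" --pt "0 -0.48 -0.48 0 0 0" --pt "0 -0.61 -0.61 0 0 0" --pt "0 -0.74 -0.74 0 0 0" --pt "0 -0.87 -0.87 0 0 0" --pt "0 -1 -1 0 0 0"

```text
clock: 2.3
eef_pos: [0.2188, -0.5049, 0.4047]
tool_rot: [0.092, 0.701, 0.092, -0.701]
ft_force: [-0.2, -0.2, 0.9]
width: -0.002
```

Emit:
play_rows --pt "0 -0.125 -0.125 0 0 0" --pt "0 -0.25 -0.25 0 0 0" --pt "0 -0.375 -0.375 0 0 0" --pt "0 -0.5 -0.5 0 0 0" --pt "0 -0.625 -0.625 0 0 0" --pt "0 -0.75 -0.75 0 0 0" --pt "0 -0.875 -0.875 0 0 0" --pt "0 -1 -1 0 0 0"

```text
clock: 3.3
eef_pos: [0.2753, -0.4069, 0.4047]
tool_rot: [-0.092, -0.701, -0.092, 0.701]
ft_force: [0.3, -0.2, -0.8]
width: 0.003
```

Emit:
play_rows --pt "0 -0.125 -0.125 0 0 0" --pt "0 -0.25 -0.25 0 0 0" --pt "0 -0.375 -0.375 0 0 0" --pt "0 -0.5 -0.5 0 0 0" --pt "0 -0.625 -0.625 0 0 0" --pt "0 -0.75 -0.75 0 0 0" --pt "0 -0.875 -0.875 0 0 0" --pt "0 -1 -1 0 0 0"

```text
clock: 4.3
eef_pos: [0.3319, -0.309, 0.4047]
tool_rot: [-0.092, -0.701, -0.092, 0.701]
ft_force: [-0.2, -0.1, 0.3]
width: 0.001
```

Emit:
play_rows --pt "0 -0.125 -0.125 0 0 0" --pt "0 -0.25 -0.25 0 0 0" --pt "0 -0.375 -0.375 0 0 0" --pt "0 -0.5 -0.5 0 0 0" --pt "0 -0.625 -0.625 0 0 0" --pt "0 -0.75 -0.75 0 0 0" --pt "0 -0.875 -0.875 0 0 0" --pt "0 -1 -1 0 0 0"

```text
clock: 5.3
eef_pos: [0.3885, -0.211, 0.4047]
tool_rot: [0.092, 0.701, 0.092, -0.701]
ft_force: [-0.9, -1.0, -0.5]
width: 0.002
```

Emit:
play_rows --pt "0 -0.125 -0.125 0 0 0" --pt "0 -0.25 -0.25 0 0 0" --pt "0 -0.375 -0.375 0 0 0" --pt "0 -0.5 -0.5 0 0 0" --pt "0 -0.625 -0.625 0 0 0" --pt "0 -0.75 -0.75 0 0 0" --pt "0 -0.875 -0.875 0 0 0" --pt "0 -1 -1 0 0 0"

```text
clock: 6.3
eef_pos: [0.4451, -0.113, 0.4047]
tool_rot: [-0.092, -0.701, -0.092, 0.701]
ft_force: [-0.7, 0.8, 0.5]
width: 0.006
```

Emit:
play_rows --pt "0 -0.125 -0.06 0 0 0" --pt "0 -0.25 -0.125 0 0 0" --pt "0 -0.375 -0.19 0 0 0" --pt "0 -0.5 -0.25 0 0 0" --pt "0 -0.625 -0.31 0 0 0" --pt "0 -0.75 -0.375 0 0 0" --pt "0 -0.875 -0.44 0 0 0" --pt "0 -1 -0.5 0 0 0"

```text
clock: 7.3
eef_pos: [0.4627, -0.0255, 0.4047]
tool_rot: [0.092, 0.701, 0.092, -0.701]
ft_force: [-0.2, 0.6, 0.1]
width: 0.004
```

Emit:
play_rows --pt "0.06 -0.125 -0.06 0 0 0" --pt "0.12 -0.25 -0.125 0 0 0" --pt "0.2 -0.375 -0.19 0 0 0" --pt "0.28 -0.5 -0.25 0 0 0" --pt "0.36 -0.625 -0.31 0 0 0" --pt "0.44 -0.75 -0.375 0 0 0" --pt "0.52 -0.875 -0.44 0 0 0" --pt "0.6 -1 -0.5 0 0 0"

```text
clock: 8.3
eef_pos: [0.4806, 0.0622, 0.3563]
tool_rot: [0.092, 0.701, 0.092, -0.701]
ft_force: [-0.6, -0.2, -0.0]
width: -0.0
```

Emit:
play_rows --pt "0.06 -0.06 0 0 0 0" --pt "0.12 -0.12 0 0 0 0" --pt "0.2 -0.18 0 0 0 0" --pt "0.28 -0.24 0 0 0 0" --pt "0.36 -0.3 0 0 0 0" --pt "0.44 -0.36 0 0 0 0" --pt "0.5 -0.42 0 0 0 0" --pt "0.5 -0.46 0 0 0 0"

```text
clock: 9.3
eef_pos: [0.4708, 0.0973, 0.3164]
tool_rot: [-0.092, -0.701, -0.092, 0.701]
ft_force: [0.6, 0.8, -0.4]
width: -0.004
```

```bash
python3 - <<'E'
from h import *
for c in("scene","top"):
    im=get_image(c); g=im["image"].copy()
    s=readout.state(); q=s["tool_rot"]; M=R.from_quat([q[1],q[2],q[3],q[0]]).as_matrix(); tip=s["eef_pos"]+.173*M[:,0]
    cv2.circle(g,tuple(int(v) for v in proj(im,tip)),2,(255,0,255),-1); print(s["eef_pos"],tip,proj(im,tip))
    x=g[120:320,180:500]; cv2.imwrite(f"pics/{c}1.png",cv2.resize(x,None,fx=2.5,fy=2.5))
E
```

```text
[0.47079311 0.09764545 0.31664489] [0.47075898 0.0976783  0.1436449 ] [416.42125602 218.80470079]
[0.47090971 0.09734777 0.31679065] [0.47092066 0.09736884 0.14379065] [221.18772096 284.92144582]
```

View pics/scene1.png

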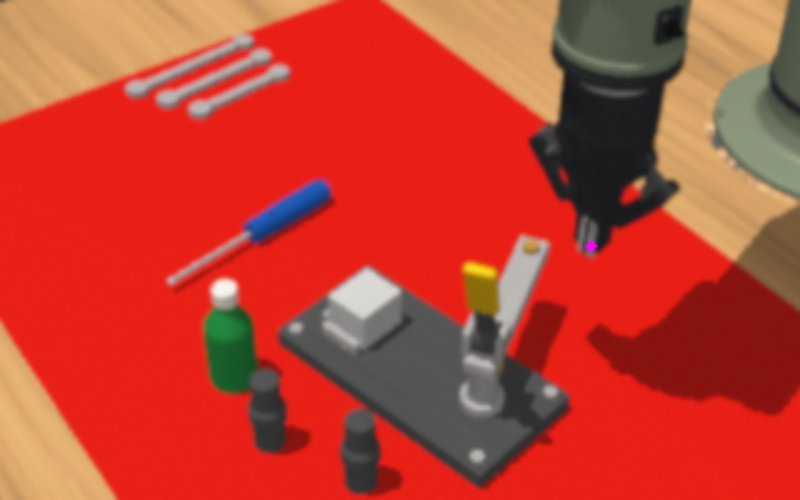

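View pics/top1.png

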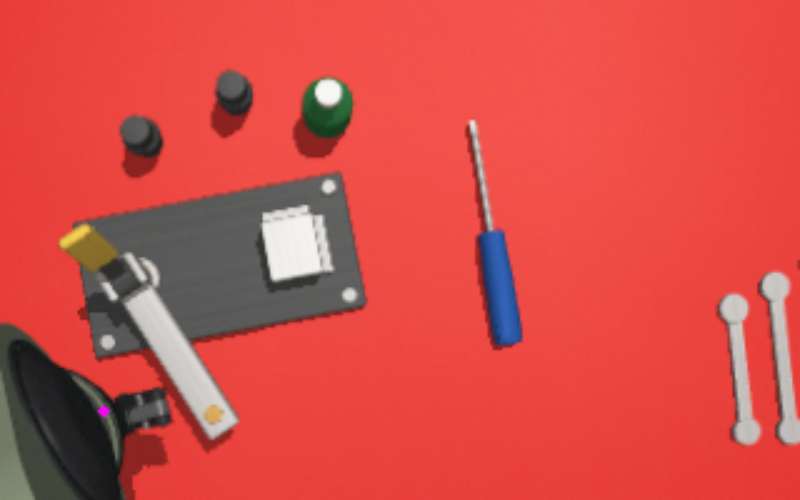

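The tip projection matches: it sits at (590,246) in the scene crop. The finger is on the free side of the strap, and the strap's end is at (533,245). I'll work out the push arc next.

```bash
python3 - <<'E'
from h import *
piv=np.array([.578,.092]);y=np.array([.259,-.966]);z=np.array([-.966,-.259])
p0=np.array([.4708,.0975])
for sw in [.30,.4,.5,.6,.7,.8,.9,1.0,1.1,1.2,1.3,1.4,1.5,1.571,1.62]:
    a=np.pi+.23+sw;u=np.array([np.cos(a),np.sin(a)]);t=np.array([-u[1],u[0]])
    e=11e-3*abs(t@z)+.012*abs(t@y)
    c=piv+.088*u-(.014+e)*t
    d=c-p0; print(sw,c.round(4),"tool share",(np.array([d@y,d@z])/.08).round(3))
E
```

```text
0.3 [0.4877 0.0721] tool share [ 0.361 -0.121]
0.4 [0.4897 0.0637] tool share [ 0.469 -0.119]
0.5 [0.4926 0.0554] tool share [ 0.579 -0.127]
0.6 [0.4964 0.0473] tool share [ 0.689 -0.147]
0.7 [0.5012 0.0395] tool share [ 0.798 -0.179]
0.8 [0.5067 0.0321] tool share [ 0.906 -0.222]
0.9 [0.5132 0.0253] tool share [ 1.009 -0.278]
1.0 [0.5204 0.019 ] tool share [ 1.108 -0.345]
1.1 [0.5284 0.0136] tool share [ 1.2   -0.424]
1.2 [0.5371 0.0089] tool share [ 1.284 -0.514]
1.3 [0.5464 0.0052] tool share [ 1.359 -0.614]
1.4 [0.5561 0.0025] tool share [ 1.423 -0.722]
1.5 [0.5661 0.001 ] tool share [ 1.474 -0.838]
1.571 [5.734e-01 5.000e-04] tool share [ 1.503 -0.925]
1.62 [5.78e-01 5.00e-04] tool share [ 1.519 -0.981]
```

Emit:
play_rows --pt "0.12 0 0 0 0 0" --pt "0.25 0 0 0 0 0" --pt "0.38 0 0 0 0 0" --pt "0.51 0 0 0 0 0" --pt "0.64 0 0 0 0 0" --pt "0.76 0 0 0 0 0" --pt "0.86 0 0 0 0 0" --pt "0.92 0 0 0 0 0"

```text
clock: 10.4
eef_pos: [0.4709, 0.097, 0.2426]
tool_rot: [-0.092, -0.701, -0.092, 0.701]
ft_force: [0.3, 0.5, 0.8]
width: 0.002
```

Emit:
play_rows --pt "0 0.15 -0.06 0 0 0" --pt "0 0.3 -0.11 0 0 0" --pt "0 0.42 -0.12 0 0 0" --pt "0 0.53 -0.125 0 0 0" --pt "0 0.64 -0.14 0 0 0" --pt "0 0.75 -0.165 0 0 0" --pt "0 0.86 -0.2 0 0 0" --pt "0 0.96 -0.25 0 0 0"

```text
clock: 11.4
eef_pos: [0.5105, 0.0274, 0.2431]
tool_rot: [-0.092, -0.701, -0.092, 0.701]
ft_force: [-1.1, 1.6, -0.8]
width: 0.001
```

```bash
python3 - <<'E'
from h import *
print(readout.state()["eef_pos"],readout.state()["ft_force"])
for c in("scene","top"):
    im=get_image(c); g=im["image"]
    for r in place_of(c,"strap_end")[:2]: print(c,r["p"],atz(im,r["at"],.078))
    cv2.imwrite(f"pics/{c}2.png",cv2.resize(g[120:320,180:500],None,fx=2.5,fy=2.5))
E
```

```text
[0.51048608 0.02744493 0.24309775] [-1.14617363  1.59508676 -0.76459182]
scene 0.73 [ 0.52314385 -0.01616892  0.078     ]
top 0.69 [ 0.51682202 -0.01898822  0.078     ]
```

View pics/scene2.png

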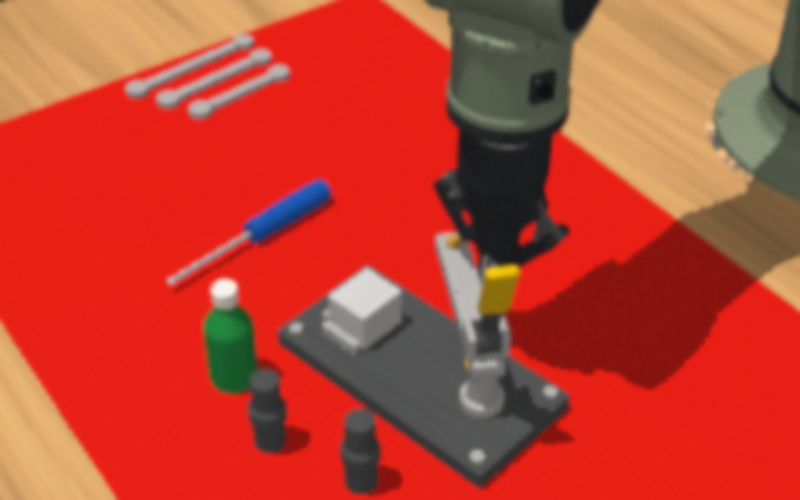

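View pics/top2.png

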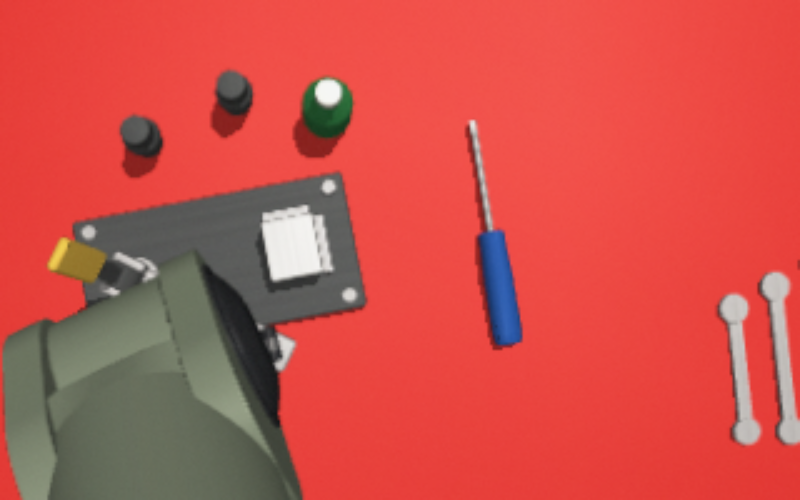

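The strap follows. It is now at about 0.86 rad and the lever hasn't been touched. I'll continue the arc.

Emit:
play_rows --pt "0 0.1 -0.06 0 0 0" --pt "0 0.2 -0.14 0 0 0" --pt "0 0.28 -0.22 0 0 0" --pt "0 0.35 -0.31 0 0 0" --pt "0 0.41 -0.39 0 0 0" --pt "0 0.46 -0.47 0 0 0" --pt "0 0.49 -0.54 0 0 0" --pt "0 0.51 -0.6 0 0 0"

```text
clock: 12.6
eef_pos: [0.5674, 0.001, 0.2431]
tool_rot: [-0.092, -0.701, -0.092, 0.701]
ft_force: [-1.7, 0.6, -0.5]
width: 0.005
```

```bash
python3 - <<'E'
from h import *
print(readout.state()["eef_pos"],readout.state()["ft_force"])
for c in("scene","top"):
    im=get_image(c); g=im["image"]
    for r in place_of(c,"strap_end")[:2]: 
        p=atz(im,r["at"],.078); d=p[:2]-[.578,.092]; print(c,r["p"],p,np.arctan2(d[1],d[0])%6.2832-np.pi-.23)
    cv2.imwrite(f"pics/{c}3.png",cv2.resize(g[120:320,180:500],None,fx=2.5,fy=2.5))
E
```

```text
[0.56740987 0.00098462 0.24308247] [-1.71947473  0.62445038 -0.47508666]
scene 0.63 [ 0.60621015 -0.03359843  0.078     ] 1.5617503661445018
top 0.34 [ 0.70641374 -0.07019743  0.078     ] 2.0104781623160615
```

View pics/scene3.png

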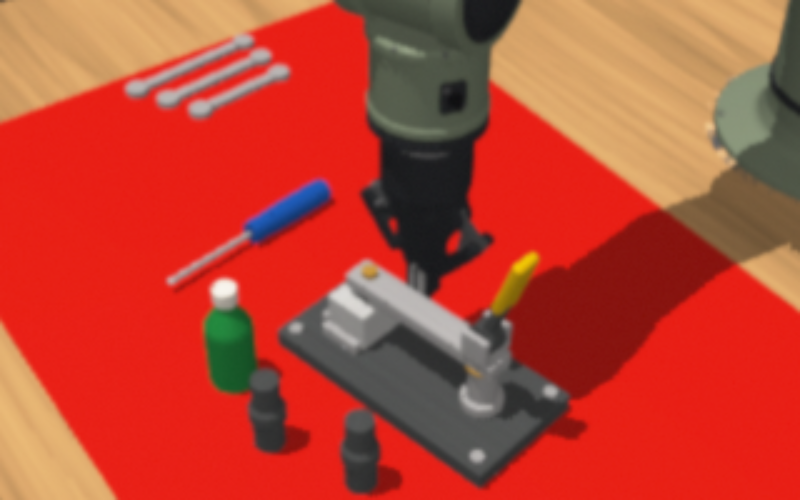

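The strap is over the block, but the 1.7 N reading is only friction, so it hasn't met the stop. I'll creep on until the force rises.

Emit:
play_rows --pt "0 0.01 -0.01 0 0 0" --pt "0 0.02 -0.025 0 0 0" --pt "0 0.02 -0.04 0 0 0" --pt "0 0.02 -0.05 0 0 0" --pt "0 0.02 -0.06 0 0 0" --pt "0 0.02 -0.07 0 0 0" --pt "0 0.02 -0.07 0 0 0" --pt "0 0.02 -0.07 0 0 0"

```text
clock: 13.8
eef_pos: [0.571, 0.0005, 0.2424]
tool_rot: [-0.092, -0.699, -0.092, 0.703]
ft_force: [-16.5, -1.3, 6.0]
width: -0.002
```

It is against the hard stop at 16.5 N. I'll back off and rise.

Emit:
play_rows --pt "0 0 0.1 0 0 0" --pt "0 0 0.2 0 0 0" --pt "0 0 0.3 0 0 0" --pt "-0.1 0 0.3 0 0 0" --pt "-0.3 0 0.3 0 0 0" --pt "-0.5 0 0.3 0 0 0" --pt "-0.75 0 0.3 0 0 0" --pt "-1 0 0.3 0 0 0"

```text
clock: 14.8
eef_pos: [0.5498, -0.0053, 0.3249]
tool_rot: [0.092, 0.701, 0.092, -0.701]
ft_force: [-1.2, -0.3, -1.2]
width: 0.004
```

Emit:
play_rows --pt "-0.1 0 0 0 0 0" --pt "-0.2 0 0 0 0 0" --pt "-0.3 0 0 0 0 0" --pt "-0.35 0 -0.15 0 0 0" --pt "-0.35 0 -0.3 0 0 0" --pt "-0.35 0 -0.45 0 0 0" --pt "-0.35 0 -0.6 0 0 0" --pt "-0.35 0 -0.6 0 0 0"

```text
clock: 15.8
eef_pos: [0.5967, 0.0075, 0.3507]
tool_rot: [-0.092, -0.701, -0.093, 0.701]
ft_force: [-1.0, -0.4, -0.9]
width: 0.0
```

```bash
python3 - <<'E'
from h import *
s=readout.state();print(s["eef_pos"],s["ft_force"])
I={};T={}
for c in("scene","top"):
    im=get_image(c); g=im["image"].copy();I[c]=im
    for n,z in(("strap_end",.078),("lever_tip",.2),("pivot",.078),("block",.02),("lever_hinge",.1)):
        for r in place_of(c,n)[:2]: 
            p=atz(im,r["at"],z); print(c,n,round(r["p"],2),np.round(r["at"]),p.round(3)); 
            T.setdefault((c,n),r["at"])
    cv2.imwrite(f"pics/{c}4.png",cv2.resize(g[120:320,180:500],None,fx=2.5,fy=2.5))
try: print("tip",tri(ray(I["scene"],T["scene","lever_tip"]),ray(I["top"],T["top","lever_tip"])))
except KeyError: pass
piv=np.array([.578,.092]);f=np.array([-.228,.974])
for th in (0,.1,.2,.3,.4,.5): 
    P=np.r_[piv+.107*np.sin(th)*f,.1+.107*np.cos(th)]; print(th,proj(I["scene"],P).round(1),proj(I["top"],P).round(1))
E
```

```text
[0.59670676 0.00749752 0.35065833] [-0.96003033 -0.41493649 -0.90139353]
scene strap_end 0.96 [327. 234.] [ 0.607 -0.028  0.078]
scene lever_tip 0.89 [392. 222.] [0.562 0.123 0.2  ]
scene pivot 0.87 [372. 258.] [0.571 0.086 0.078]
scene pivot 0.36 [325. 231.] [ 0.605 -0.036  0.078]
scene block 0.58 [324. 250.] [ 0.608 -0.037  0.02 ]
scene block 0.16 [374. 254.] [0.523 0.034 0.02 ]
scene lever_hinge 0.88 [371. 253.] [0.579 0.089 0.1  ]
scene lever_hinge 0.72 [351. 271.] [0.64  0.105 0.1  ]
top block 0.44 [298. 217.] [ 0.606 -0.041  0.02 ]
0 [374.9 213.8] [219.  226.6]
0.1 [379.4 216.6] [213.1 227.9]
0.2 [383.9 219.7] [207.4 229.2]
0.3 [388.3 223.3] [201.9 230.5]
0.4 [392.5 227.2] [196.8 231.7]
0.5 [396.5 231.5] [192.2 232.9]
```

View pics/scene4.png

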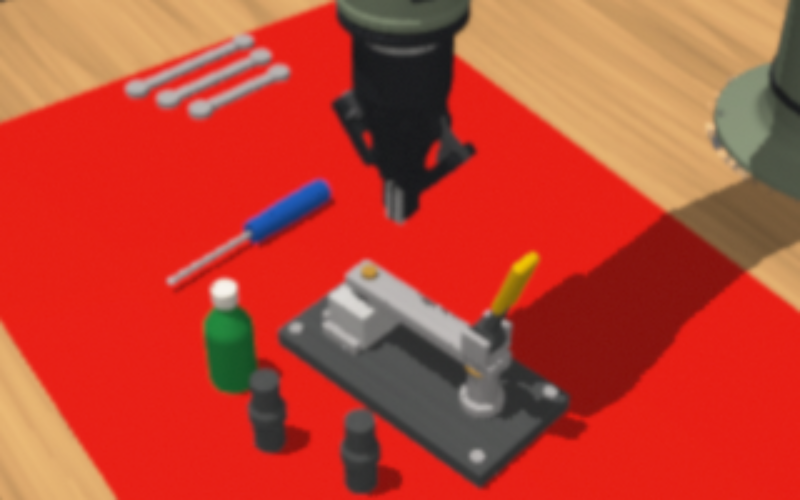

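View pics/top4.png

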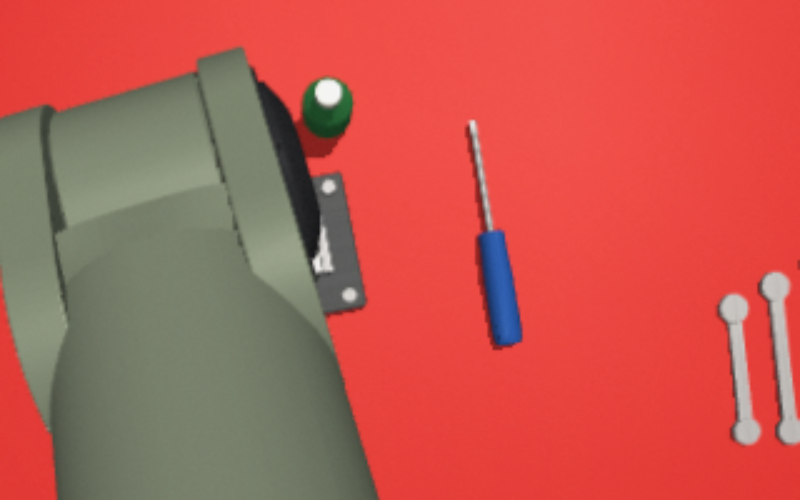

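The strap end is at (369,270) in the crop, over the block. The lever tip is at (533,256), matching an angle of about 0.3. Next is the lever path.

```bash
python3 - <<'E'
from h import *
piv=np.array([.577,.091]);f=np.array([-.228,.974]);y=np.array([.259,-.966]);z=np.array([-.966,-.259])
p0=np.array([.5967,.0075,.3507])
def out(n,s,zt):
    c=np.r_[piv+s*f,zt+.173]; d=c-p0; print(n,c.round(4),(np.array([-d[2],d[:2]@y,d[:2]@z])/.08).round(3))
out("pre",-.015,.178)
for th in np.arange(.3,1.5,.1):
    r=.082; out(round(th,2),r*np.sin(th)-.005*np.cos(th)-.012,.1+r*np.cos(th)+.005*np.sin(th))
E
```

```text
pre [0.5804 0.0764 0.351 ] [-0.004 -0.885 -0.026]
0.3 [0.5753 0.0983 0.3528] [-0.026 -1.165 -0.035]
0.4 [0.5735 0.1059 0.3505] [ 0.003 -1.264 -0.039]
0.5 [0.5718 0.1133 0.3474] [ 0.042 -1.359 -0.042]
0.6 [0.5701 0.1204 0.3435] [ 0.09  -1.449 -0.045]
0.7 [0.5686 0.127  0.3389] [ 0.147 -1.535 -0.047]
0.8 [0.5671 0.1332 0.3337] [ 0.212 -1.614 -0.05 ]
0.9 [0.5658 0.1388 0.3279] [ 0.285 -1.686 -0.052]
1.0 [0.5646 0.1439 0.3215] [ 0.365 -1.751 -0.054]
1.1 [0.5636 0.1483 0.3147] [ 0.451 -1.807 -0.056]
1.2 [0.5627 0.152  0.3074] [ 0.542 -1.855 -0.058]
1.3 [0.562  0.155  0.2998] [ 0.637 -1.893 -0.059]
1.4 [0.5615 0.1572 0.2919] [ 0.735 -1.921 -0.06 ]
```

Emit:
play_rows --pt "0 -0.12 0 0 0 0" --pt "0 -0.25 -0.01 0 0 0" --pt "0 -0.38 -0.01 0 0 0" --pt "0 -0.5 -0.02 0 0 0" --pt "0 -0.62 -0.02 0 0 0" --pt "0 -0.74 -0.03 0 0 0" --pt "0 -0.84 -0.03 0 0 0" --pt "0 -0.88 -0.03 0 0 0"

```text
clock: 17.4
eef_pos: [0.58, 0.0763, 0.3511]
tool_rot: [-0.092, -0.701, -0.093, 0.701]
ft_force: [0.2, 0.0, 0.7]
width: 0.001
```

Emit:
play_rows --pt "-0.01 -0.12 0 0 0 0" --pt "-0.02 -0.22 0 0 0 0" --pt "-0.02 -0.3 -0.01 0 0 0" --pt "0 -0.38 -0.01 0 0 0" --pt "0.04 -0.47 -0.01 0 0 0" --pt "0.09 -0.56 -0.02 0 0 0" --pt "0.14 -0.64 -0.02 0 0 0" --pt "0.21 -0.73 -0.02 0 0 0"

```text
clock: 18.4
eef_pos: [0.5666, 0.133, 0.3341]
tool_rot: [0.092, 0.701, 0.092, -0.701]
ft_force: [1.5, -0.5, 4.5]
width: -0.001
```

```bash
python3 - <<'E'
from h import *
s=readout.state();print(s["eef_pos"],s["ft_force"])
im=get_image("scene");print(place_of("scene","lever_tip")[:2],place_of("scene","strap_end")[:1])
cv2.imwrite("pics/scene5.png",cv2.resize(im["image"][120:320,180:500],None,fx=2.5,fy=2.5))
piv=np.array([.577,.091]);f=np.array([-.228,.974])
for th in np.arange(.3,1.5,.1): 
    P=np.r_[piv+.107*np.sin(th)*f,.1+.107*np.cos(th)]; print(round(th,1),proj(im,P).round(1))
E
```

```text
[0.56659458 0.1330188  0.33407121] [ 1.5171938  -0.49722596  4.50808763]
[{'at': [410.0, 242.7], 'p': 0.83}, {'at': [373.3, 261.3], 'p': 0.2}] [{'at': [327.8, 232.5], 'p': 0.67}]
0.3 [388.3 222.8]
0.4 [392.5 226.7]
0.5 [396.5 231. ]
0.6 [400.3 235.4]
0.7 [403.7 240.1]
0.8 [406.8 245. ]
0.9 [409.5 249.9]
1.0 [411.8 254.8]
1.1 [413.7 259.6]
1.2 [415.  264.4]
1.3 [416. 269.]
1.4 [416.4 273.4]
```

View pics/scene5.png

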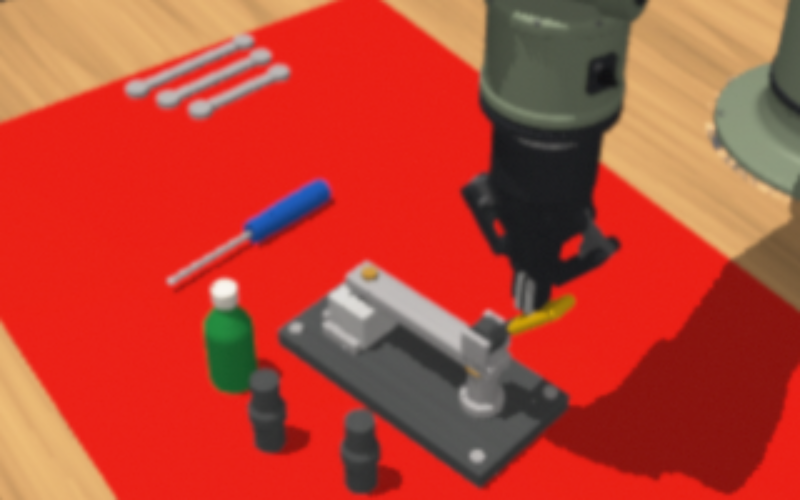

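The lever is going down: it's at about 0.8 rad, and the strap stays put. I'll continue down the arc.

Emit:
play_rows --pt "0.07 -0.07 0 0 0 0" --pt "0.15 -0.14 0 0 0 0" --pt "0.24 -0.19 -0.01 0 0 0" --pt "0.33 -0.24 -0.01 0 0 0" --pt "0.42 -0.28 -0.01 0 0 0" --pt "0.48 -0.3 -0.01 0 0 0" --pt "0.52 -0.31 -0.01 0 0 0" --pt "0.54 -0.31 -0.01 0 0 0"

```text
clock: 19.55
eef_pos: [0.5609, 0.1568, 0.2909]
tool_rot: [-0.092, -0.701, -0.092, 0.701]
ft_force: [-0.8, 2.0, 4.6]
width: -0.003
```

```bash
python3 - <<'E'
from h import *
s=readout.state();print(s["eef_pos"],s["ft_force"])
im=get_image("scene");print(place_of("scene","lever_tip")[:2],place_of("scene","strap_end")[:1])
cv2.imwrite("pics/scene6.png",cv2.resize(im["image"][120:320,180:500],None,fx=2.5,fy=2.5))
E
```

```text
[0.56088505 0.15675318 0.29094813] [-0.76158815  2.00882138  4.61374015]
[{'at': [419.1, 273.0], 'p': 0.74}] [{'at': [324.9, 235.2], 'p': 0.97}]
```

View pics/scene6.png

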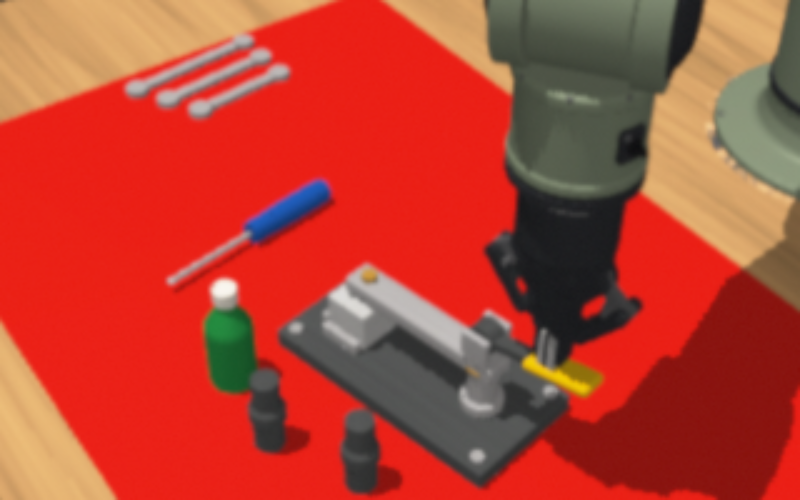

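The lever is nearly level, but the force still shows friction only. I'll press on down to the stop.

Emit:
play_rows --pt "0.01 0 0 0 0 0" --pt "0.025 0 0 0 0 0" --pt "0.035 0 0 0 0 0" --pt "0.045 0 0 0 0 0" --pt "0.055 0 0 0 0 0" --pt "0.06 0 0 0 0 0" --pt "0.06 0 0 0 0 0" --pt "0.06 0 0 0 0 0"

```text
clock: 20.7
eef_pos: [0.5616, 0.1572, 0.2884]
tool_rot: [0.092, 0.702, 0.093, -0.7]
ft_force: [-5.5, 0.7, 32.5]
width: -0.002
```

That's the hard stop, at 32 N. I'll lift clear.

Emit:
play_rows --pt "-0.05 0 0 0 0 0" --pt "-0.12 0 0 0 0 0" --pt "-0.25 0 0 0 0 0" --pt "-0.4 0 0 0 0 0" --pt "-0.55 0 0 0 0 0" --pt "-0.7 0 0 0 0 0" --pt "-0.85 0 0 0 0 0" --pt "-1 0 0 0 0 0"

```text
clock: 21.7
eef_pos: [0.561, 0.1567, 0.3672]
tool_rot: [0.092, 0.701, 0.092, -0.701]
ft_force: [0.1, -0.1, -0.4]
width: -0.003
```

Emit:
play_rows --pt "-0.1 -0.1 0.1 0 0 0" --pt "-0.2 -0.2 0.2 0 0 0" --pt "-0.3 -0.35 0.35 0 0 0" --pt "-0.4 -0.5 0.5 0 0 0" --pt "-0.5 -0.65 0.65 0 0 0" --pt "-0.5 -0.8 0.8 0 0 0" --pt "-0.5 -0.9 0.9 0 0 0" --pt "-0.5 -1 1 0 0 0"

```text
clock: 22.7
eef_pos: [0.4624, 0.2135, 0.4061]
tool_rot: [-0.092, -0.701, -0.092, 0.701]
ft_force: [0.9, 0.2, -0.6]
width: -0.002
```

Emit:
play_rows --pt "0 -0.125 0.1 0 0 0" --pt "0 -0.25 0.2 0 0 0" --pt "0 -0.37 0.3 0 0 0" --pt "0 -0.5 0.4 0 0 0" --pt "0 -0.62 0.4 0 0 0" --pt "0 -0.75 0.4 0 0 0" --pt "0 -0.9 0.4 0 0 0" --pt "0 -0.9 0.4 0 0 0"

```text
clock: 23.7
eef_pos: [0.4132, 0.2755, 0.4062]
tool_rot: [-0.093, -0.701, -0.093, 0.701]
ft_force: [-0.0, -0.3, -0.2]
width: 0.002
```

```bash
python3 - <<'E'
from h import *
s=readout.state();print(s["eef_pos"],s["ft_force"],s["clock"])
for c in("scene","top"):
    im=get_image(c)
    for n,z in(("strap_end",.072),("lever_tip",.118),("block",.02),("socket_a",0),("oil",0),("driver",.01)):
        for r in place_of(c,n)[:2]: print(c,n,round(r["p"],2),np.round(r["at"],1),atz(im,r["at"],z).round(3))
    cv2.imwrite(f"pics/{c}7.png",cv2.resize(im["image"][120:320,180:500],None,fx=2.5,fy=2.5))
    piv=np.array([.577,.091]);f=np.array([-.228,.974])
    for th in (1.2,1.3,1.4):print(th,proj(im,np.r_[piv+.107*np.sin(th)*f,.096+.107*np.cos(th)]))
E
```

```text
[0.4132254  0.27549237 0.40620576] [-0.03657355 -0.34975829 -0.20929688] 23.7
scene strap_end 0.67 [325.6 233.8] [ 0.605 -0.034  0.072]
scene strap_end 0.16 [285.4 297.5] [0.769 0.069 0.072]
scene lever_tip 0.64 [418.1 278.1] [0.558 0.204 0.118]
scene block 0.77 [324.8 249.8] [ 0.606 -0.038  0.02 ]
scene socket_a 0.93 [323.5 311. ] [0.696 0.09  0.   ]
scene socket_a 0.67 [288.7 296.5] [0.735 0.017 0.   ]
scene oil 0.65 [270.5 268.7] [ 0.727 -0.074  0.   ]
scene oil 0.62 [419.2 276.2] [0.471 0.13  0.   ]
scene driver 0.77 [279.  215.3] [ 0.626 -0.208  0.01 ]
1.2 [414.81978219 265.86871843]
1.3 [415.72464822 270.44379248]
1.4 [416.15420903 274.80028021]
top strap_end 0.9 [293.7 217.7] [ 0.602 -0.034  0.072]
top lever_tip 0.85 [176.3 239.2] [0.554 0.192 0.118]
top lever_tip 0.6 [230.3 226.9] [0.58  0.088 0.118]
top block 0.58 [295.4 218.6] [ 0.603 -0.036  0.02 ]
top socket_a 0.77 [240.8 174.5] [0.701 0.089 0.   ]
top socket_a 0.47 [272.1 162.1] [0.73  0.019 0.   ]
top oil 0.29 [296.3 216.9] [ 0.608 -0.037  0.   ]
top driver 0.57 [374.8 214.1] [ 0.616 -0.211  0.01 ]
1.2 [175.94012445 239.29135996]
1.3 [175.79095394 239.66422778]
1.4 [176.20183475 239.91749333]
```

View pics/scene7.png

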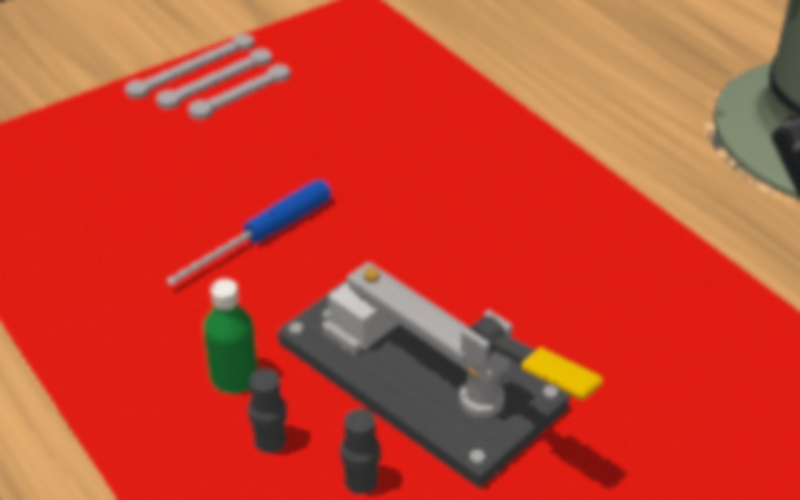

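View pics/top7.png

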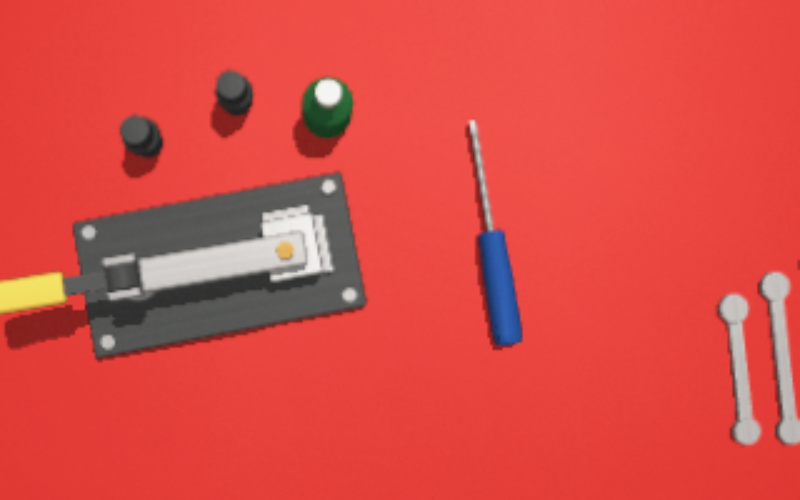

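```bash
python3 -c "
from h import *
print(hand_in())"
```

```text
the job is handed in; nothing more can be done
None
```

The block is clamped and I handed the job in at about 24 s of the 58 s limit; the hand-in gave no verdict. With the fingers shut, I pushed the strap round to its hard stop over the block. The wrist force rose to about 16 N there, with the lever still up at about 0.3 rad. I then pushed the lever down its arc to its hard stop, at about 32 N, and moved the hand well clear.

**Last checks that agreed:**
- **Strap:** it lies along the plate, over the block.
- **Lever:** its tip fits the fully-down pose in the top view. In the scene view it is 2–3 pixels off that pose, on the far side from upright.
- **Bystanders:** the two sockets and the screwdriver read where they started, within a few mm on the cameras that picked them up.
- **Hand:** the wrist force is back to about zero.

**Weaker or disagreeing checks:**
- **Strap angle:** read off the top picture it looks about 0.03 rad short of the stop. Parallax could explain that, and it is within the 0.1 rad allowed.
- **Block:** the network's readings vary by about 4 mm, and the pictures show it seated in its nest.
- **Oil bottle:** the top camera missed it in the last look and wrongly reported the block. The scene camera has it within 2 mm of where it started.
- **Pad force:** I could not measure it directly. I infer it from the lever being at its stop.

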